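# Seat the sample carrier and feel the platen gap with a taper gauge

## Task

Push the sample carrier along the roller track until it is fully home against the stop under the sprung platen. Then pick up the taper gauge by its handle and, holding it level and in line with the track, slide its blade gently in at about the middle between the carrier's top plate and the platen until it drags snugly, without jacking the platen up. Finish while still holding the gauge there, and leave the other things on the bench alone.

Things in the scene. Friction and masses are not known exactly. Their poses are not given: they have to be found in the camera images.
- stand: Fixed gap stand. Origin on the bench below the carrier's home centre; +x along the track from its open end (robot side) to the stop, z up. Nine free rollers, tops 50 mm high, x -212 to 60 mm, between guide rails (inner faces y +-47, tops 62 mm high, x -215 to 75). Stop face at x = 60, 90 mm high; 30 mm square column behind it at x = 83 to 113, 222 mm high.
- head: Grey head clamped on the column (fixed, height differs per run) with the sprung steel platen it carries. Axes as the stand's; origin above the stand's origin at the free platen's underside. Platen 85 x 80 x 12 mm: x -35 to 50, y +-40, z 0 to 12. Arm above it: x -20 to 80, z 43 to 57 mm; clamp at x 70 to 120 up to z 75; guide rods to z 72.
- platen_edge (a point): Middle of the platen's lower front edge (robot side), moves with the platen. Axes parallel to the stand's. The free gap between it and the carrier's top plate is 5.5 to 8 mm.
- platen (a joint): How far the platen is lifted, in m: 0 hanging free, up to 0.012. Its weight and springs press down on what lifts it with about 8 N at once, plus 1 N for each mm lifted. A blade snug between platen and carrier then drags with roughly 5 to 15 N along the track; a blade merely scraping the carrier drags too.
- carrier: Loose sample carrier on the rollers between the guides (2 mm play a side): grey box with flat steel top plate, 120 (x) x 90 x 55 mm, about 0.5 kg. Origin at the centre of its underside, 50 mm above the bench; its top is 105 mm above the bench. Home: its origin at the stand's x = 0, end face against the stop.
- gauge: Loose taper gauge on the bench beside the track: black handle 70 x 22 x 24 mm high (x +-35) and a straight steel blade 20 mm wide from x = 35 to 145 mm. Underside all flat at z = 0; blade's top slopes evenly, 3 mm thick at the tip to 11.8 mm at the handle. Origin: centre of the handle's underside, z up. 0.12 kg.
- gauge_tip (a point): Middle of the gauge's tip at its underside (x = 145 mm in the gauge's frame).
- scraper: Loose hand scraper with the same handle (70 x 22 x 24 mm) but a thin neck and a square 50 x 45 mm steel blade, on the bench on the other side of the track. Origin at the centre of the handle's underside. Not needed.
- wash_bottle: White wash bottle with blue cap and spout, 68 mm diameter, 193 mm high; origin at the centre of its base. Not needed.
- jar: Lidded jar, 60 mm diameter, 80 mm high; origin at the centre of its base. Not needed.
There are look-alikes about, which are no part of the job. What is shaped like the carrier but pink or turquoise is not meant.

How it is judged:
By the outcome, as a careful person would: the job done as asked, in the order asked, and still so for the second after the job is handed in, while the arm keeps its last pose, push and grip.
It also fails if it takes over 64 s, if anything falls off the work surface, if the arm or the gripper's body presses on something with over 40 N, if the wrist force passes 120 N, or if a joint passes its speed limit or range.

## Robot

A 6-joint arm with a two-finger parallel gripper is mounted at the origin on the work surface. World frame = base frame: x ahead of the robot, y to its left, z up, the work surface at z = 0. Lengths are in mm, angles in rad, forces in N, time in s.
With the tool pointing down it reaches from about 350 to 975 mm from the base axis. Payload 7.1 kg.
Tool frame: the origin (TCP) lies at the very end of the fingers, on their centre line; the grasp point (between the pads) lies 19 mm behind it; x points along the fingers, y is the direction in which the jaws open and shut, and the axes are right-handed (so a half turn about x gives the same grasp; the last joint's range is limited). The gripper opens to 88 mm and grips with 3 to 60 N. Pads are 20 mm wide; open, the fingers measure 115 mm over their backs; the gripper's body (75 mm by 178 mm) begins 61 mm behind the grasp point.
Start: joints at [1.129, 0.423, 1.63, -0, 1.089, -0.019], TCP at [256.415, 569.962, 222.675] pointing down, gripper open.
Joint ranges: [-3, 3], [-0.9, 2.11], [0.09, 2.58], [-1.31, 4.45], [0.11, 2.69], [-2.54, 2.54]. Speed limits (rad/s): [2.39, 2.39, 3.01, 3.14, 3.14, 3.14].

## Interface

Orientations are given as a rotation vector (axis times angle).
In Python, from workcell import ctrl gives the robot as it stands. The module is installed in compiled form; this text tells all that it offers.
- The arm moves only by the tool carry_out, never from a script. Its argument "commands" is a list of rows, each a list of 6 numbers: the shift along the tool's x, y, z in m, then the turn, a rotation vector about the tool's x, y, z in degrees. In form: [[tx, ty, tz, rx, ry, rz], ...]. A call has 1 to 8 rows; each row shifts and turns the pose as measured when the row begins, along the tool's axes as they then stand; what a row does not reach is not made up. A row lasts 1/8 s, in which the tool goes at most 62.5 mm and 10.7 degrees, less where a joint would pass 70% of its speed; a pose out of reach is approached as far as the arm can. A call with a gripper value outside its range is refused whole. "grip" is the closure, from 0 (fully open) to 1 (shut), set as the call begins (left out, the last holds). The fingers move at their own pace and stop on an object; the grip force is fixed at half the most. Time passes only in rows, so rows that do not move let the fingers close. It gives the time, the measured TCP pose, the force and the opening at its end, in the units of the state.
- ctrl.get_obs(): the state, without advancing time (a new reading comes with each control period).
- ctrl.get_image(name): name is "side" or "top"; returns a dict with "pixels" (420x560x3 uint8, blue, green, red), "intrinsics" (3x3 intrinsics, pixels), "dist_coeffs" ([k1, k2, p1, p2, k3] as OpenCV has them; the pictures are not rectified), "rvec" (rotation vector, rad) and "tvec" (3), from world to camera coordinates, as OpenCV has them. Camera axes: x right, y down, z forward; pixel columns grow to the right and rows downward; lengths in mm; the calibration is good to about 2 mm. A picture is of the moment at which its call begins. There is no depth.
- ctrl.close_job(): hands the job in, once; it reports no verdict.
The state is a dict: "t": time; "qpos": joint angles; "qvel": joint speeds; "joint_torque": joint torques, N m; "ee_pos": TCP position; "orientation": TCP orientation; "ft_force": force on the tool from outside, world axes, zero at the start; "moment": the same for the moment, N m; "width": finger opening in mm.
Only numpy, scipy, OpenCV 4.12 (cv2) and the standard library are available. Lean on these libraries where they do the work, as an engineer would, in place of code of your own. Each camera call takes 0.05 s, during which the arm holds its last target. There are 200 camera calls.

## Working session

There is one attempt and no reset: what is moved stays moved. The work goes in short steps, Python scripts to look and compute and a tool call to move; the robot and the scene stay as the last step left them, time stands still between calls to the robot, and variables do not carry over. Pictures are saved under pics/ and viewed, about 8 in all and at most 12, crops included, and the job is handed in when it is done.

Besides the shell and the picture viewer there is one more tool, called by a JSON object that holds its "method" and its "body", one argument or row to a line. carry_out: Moves the arm, as the interface text tells. Its arguments: {"type":"object","properties":{"commands":{"type":"array"},"grip":{"type":"number"}},"required":["commands"]}

```bash
mkdir -p pics; cat > h.py <<'E'
import numpy as np, cv2
from workcell import ctrl
def cam(n):
    d=ctrl.get_image(n); d['K']=np.array(d['intrinsics'],float); d['D']=np.array(d['dist_coeffs'],float)
    d['R']=cv2.Rodrigues(np.array(d['rvec'],float))[0]; d['t']=np.array(d['tvec'],float).reshape(3); d['img']=np.array(d['pixels']); return d
def ray(d,uv):
    p=cv2.undistortPoints(np.array(uv,float).reshape(-1,1,2),d['K'],d['D']).reshape(-1,2)
    v=np.c_[p,np.ones(len(p))]@d['R']; return -d['R'].T@d['t'],v
def onz(d,uv,z):
    c,v=ray(d,uv); return c+v*((z-c[2])/v[:,2])[:,None]
def proj(d,P):
    return cv2.projectPoints(np.array(P,float).reshape(-1,1,3),cv2.Rodrigues(d['R'])[0],d['t'],d['K'],d['D'])[0].reshape(-1,2)
E
python3 - <<'E'
from h import *
for n in ('side','top'):
    d=cam(n); cv2.imwrite(f'pics/{n}0.png',d['img']); print(n,-d['R'].T@d['t'],d['R'][2],d['K'][0,0])
print(ctrl.get_obs())
E
```

```text
side [ 251.44388243 -465.61539556  723.08563808] [ 0.36350332  0.56059301 -0.74404355] 394.7738950690382
top [ 266.22976142   19.89015451 1404.59597389] [ 0.21184713 -0.02535782 -0.97697379] 515.2878255244173
{'t': 0.1, 'qpos': array([ 1.12899570e+00,  4.23804936e-01,  1.63059388e+00, -1.79764277e-05,
        1.08861519e+00, -1.89969650e-02]), 'qvel': array([-0.00022279, -0.00052497, -0.00342453,  0.00052099, -0.00170118,
        0.00063485]), 'joint_torque': array([-7.38366816e-04, -5.45607698e+01, -2.74321961e+01,  6.45241700e-02,
        1.89294858e-02, -7.49895139e-05]), 'ee_pos': array([256.2134259 , 569.51823531, 221.96187992]), 'orientation': array([ 0.33053225,  1.54554913, -0.33272507]), 'ft_force': array([-0.16250204,  0.86406167,  0.3190382 ]), 'moment': array([0.00359698, 0.02010988, 0.04451822]), 'width': 88.07732483963566}
```

View pics/side0.png

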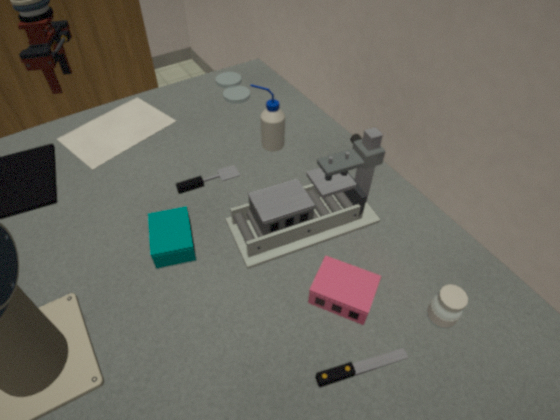

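View pics/top0.png

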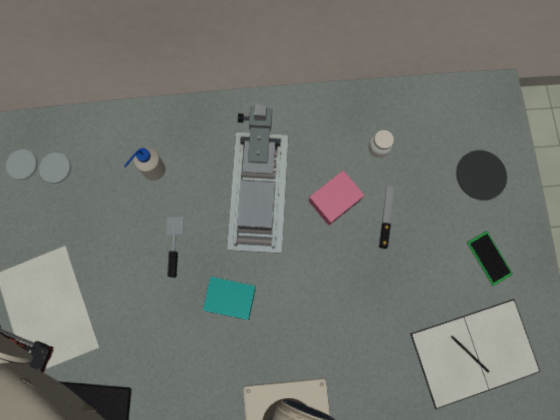

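The two pictures show the following:
- **Stand and carrier:** the stand is at top (258,190). The grey carrier is on it at top (256,205) and side (281,205).
- **Look-alikes:** pink box at top (337,197) and turquoise box at top (230,298). Neither is on the track, so they are not meant.
- **Gauge candidates:** top (387,218), with a narrow straight blade, or top (174,245), with a thin neck and square blade. The first fits the gauge and the second is the scraper.

I'll confirm in one enlarged crop.

```bash
python3 - <<'E'
from h import *
d=cam('top'); im=d['img']
a=cv2.resize(im[125:260,220:300],None,fx=4.4,fy=4.4,interpolation=cv2.INTER_CUBIC)
b=cv2.resize(im[175:260,360:420],None,fx=7,fy=7,interpolation=cv2.INTER_CUBIC)[:594]
s=cam('side'); c=s['img']
out=np.zeros((594,352+420,3),np.uint8); out[:594,:352]=a[:594,:352]; out[:b.shape[0],352:352+b.shape[1]]=b
cv2.imwrite('pics/crop1.png',out)
# gauge handle mask
g=cv2.cvtColor(im,cv2.COLOR_BGR2GRAY)
m=np.zeros_like(g); m[215:255,370:400]=(g[215:255,370:400]<60)*255
P=cv2.findNonZero(cv2.morphologyEx(m,cv2.MORPH_CLOSE,np.ones((3,3))))
r=cv2.minAreaRect(P); print('handle',r); bx=cv2.boxPoints(r); w=onz(d,bx,24); print(w, w.mean(0))
m2=np.zeros_like(g); m2[180:222,375:400]=(g[180:222,375:400]>135)*255
P=cv2.findNonZero(m2); r=cv2.minAreaRect(P); print('blade',r,len(P)); print(onz(d,cv2.boxPoints(r),6))
print(g[170:232:2,386:390])
# stand base plate
hsv=cv2.cvtColor(im,cv2.COLOR_BGR2HSV); print(im[246,240],im[140,240],im[205,256],im[180,250])
m3=np.zeros_like(g); m3[120:260,220:300]=(g[120:260,220:300]>165)*255
P=cv2.findNonZero(m3); r=cv2.minAreaRect(P); print('base',r); print(onz(d,cv2.boxPoints(r),8))
E
```

```text
handle ((384.4192199707031, 235.3559112548828), (8.590641021728516, 25.177188873291016), 7.594643592834473)
[[ 436.89434833 -288.40052571   24.        ]
 [ 504.51419597 -306.73036097   24.        ]
 [ 499.21487384 -329.80902363   24.        ]
 [ 431.62740955 -311.23525343   24.        ]] [ 468.06270692 -309.04379093   24.        ]Traceback (most recent call last):
  File "<stdin>", line 14, in <module>
cv2.error: OpenCV(4.12.0) /io/opencv/modules/imgproc/src/convhull.cpp:143: error: (-215:Assertion failed) total >= 0 && (depth == CV_32F || depth == CV_32S) in function 'convexHull'
```

View pics/crop1.png

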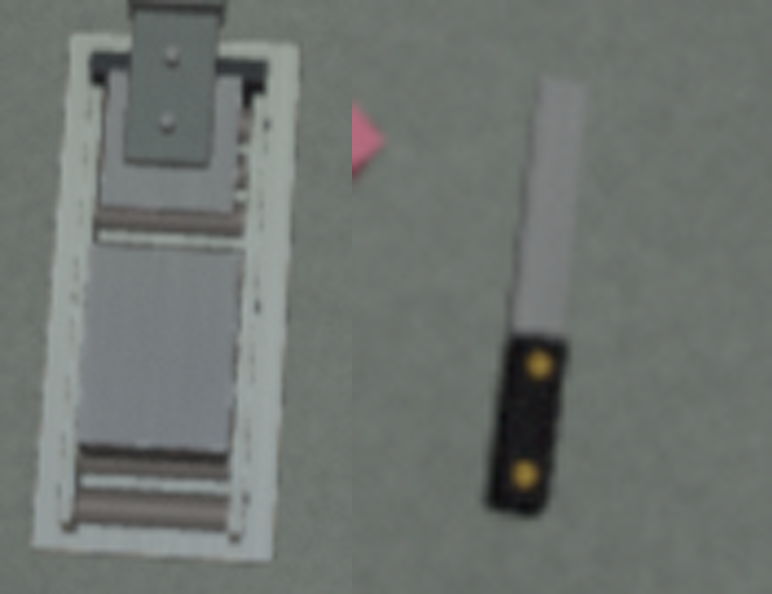

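The crop confirms the gauge: straight blade, riveted black handle at top (384,235), tip at (390,186). The carrier sits between the rails, with near edge at about v=227 and far edge at about v=181, and the stop is at v≈139. Next I'll measure the axes.

```bash
python3 - <<'E'
from h import *
d=cam('top'); s=cam('side')
L=lambda p:(np.array(p,float)+.5)/4.4-.5+[220,125]
Rr=lambda p:(np.array(p,float)-[352,0]+.5)/7-.5+[360,175]
np.set_printoptions(precision=1,suppress=True)
c=onz(d,L([(88,246),(243,251),(228,452),(79,445)]),105); print('carrier',c,c.mean(0), np.linalg.norm(c-np.roll(c,1,0),axis=1))
b=onz(d,L([(72,33),(298,45),(272,560),(34,546)]),6);print('base',b,np.linalg.norm(b-np.roll(b,1,0),axis=1))
print('base dirs',np.degrees(np.arctan2(*(b[0]-b[3])[[1,0]])),np.degrees(np.arctan2(*(b[1]-b[2])[[1,0]])))
print('carr dirs',np.degrees(np.arctan2(*(c[0]-c[3])[[1,0]])),np.degrees(np.arctan2(*(c[1]-c[2])[[1,0]])))
t=onz(d,Rr([(541,78),(590,80)]),3); k=onz(d,Rr([(514,333),(565,337)]),12); hh=onz(d,Rr([(505,333),(567,340)]),24)
print('tip',t,'bladebase',k,'hand',hh)
rv=onz(d,Rr([(539,364),(524,475)]),24); print('rivets',rv,np.degrees(np.arctan2(*(rv[0]-rv[1])[[1,0]])))
v=t.mean(0)-k.mean(0); print('gauge dir',np.degrees(np.arctan2(v[1],v[0])),np.linalg.norm(v))
im=s['img'][110:270,215:395]
cv2.imwrite('pics/crop2.png',cv2.resize(im,None,fx=4.4,fy=3.7*4.4/4.4,interpolation=cv2.INTER_CUBIC))
E
```

```text
carrier [[634.7  69.1 105. ]
 [623.3 -22.3 105. ]
 [503.3  -2.5 105. ]
 [515.2  83.6 105. ]] [569.1  32.  105. ] [120.3  92.2 121.6  87. ]
base [[807.9  72.4   6. ]
 [786.3 -74.1   6. ]
 [451.  -25.3   6. ]
 [473.  121.3   6. ]] [338.4 148.1 338.9 148.2]
base dirs -8.30586743225151 -8.290393936013782
carr dirs -6.909121525103975 -9.373238240622483
tip [[ 611.5 -339.6    3. ]
 [ 608.9 -359.4    3. ]] bladebase [[ 506.8 -312.1   12. ]
 [ 503.4 -332.2   12. ]] hand [[ 505.1 -305.7   24. ]
 [ 500.1 -329.8   24. ]]
rivets [[ 491.6 -317.4   24. ]
 [ 448.6 -305.6   24. ]] -15.386278444840517
gauge dir -14.598241601007665 108.98767510990807
```

View pics/crop2.png

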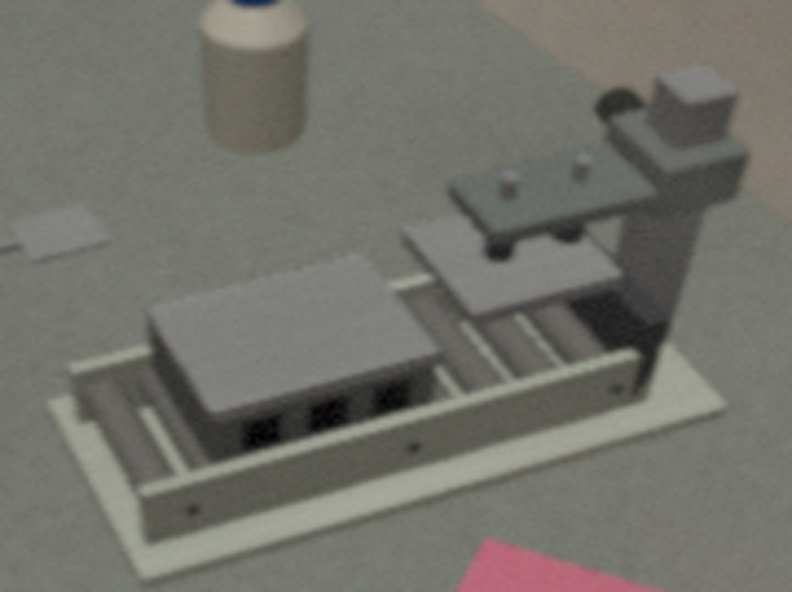

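The crop from the side shows the carrier clear on the rollers. Nothing sits between it and the stop, and the platen hangs above the far end. Next I'll write a small planner that turns a target pose into rows, and cross-check the origin from the rails and the platen edge.

```bash
cat >> h.py <<'E'
from scipy.spatial.transform import Rotation as Ro
PSI=np.radians(-8.3); U=np.array([np.cos(PSI),np.sin(PSI),0]); V=np.array([-U[1],U[0],0]); ORG=np.array([684.7,15.6,0])
def tool(psi,tilt=0,flip=1):
    u=np.array([np.cos(psi),np.sin(psi),0]); x=np.sin(tilt)*u+np.array([0,0,-np.cos(tilt)])
    y=flip*np.array([-u[1],u[0],0]); return np.c_[x,y,np.cross(x,y)]
def S(p): q=np.asarray(p)-ORG; return np.array([q@U,q@V,q[2]])
def W(x,y,z): return ORG+x*U+y*V+np.array([0,0,z])
def state():
    o=ctrl.get_obs(); R=Ro.from_rotvec(o['orientation']).as_matrix()
    print('t %.2f tcp %s stand %s F %s (stand %s) w %.1f'%(o['t'],o['ee_pos'].round(1),S(o['ee_pos']).round(1),o['ft_force'].round(1),np.round([o['ft_force']@U,o['ft_force']@V],1),o['width']))
    return o['ee_pos'],R
def plan(Rt,*pts):
    p,R=state(); 
    rv=np.degrees(Ro.from_matrix(R.T@Rt).as_rotvec()); print('turn',rv.round(1),np.linalg.norm(rv).round(1))
    for q in pts: v=Rt.T@(np.array(q)-p); print('shift after turn',v.round(1),np.linalg.norm(v).round(1)); p=np.array(q)
E
python3 - <<'E'
from h import *
np.set_printoptions(precision=1,suppress=True)
d=cam('top'); L=lambda p:(np.array(p,float)+.5)/4.4-.5+[220,125]
for p in onz(d,L([(68,520),(237,536)]),62): print('rail end',S(p))
for p in onz(d,L([(98,208),(236,213)]),124): print('platen front',S(p))
print('carrier',S([569.1,32,105]))
p,R=state(); print(R)
for f in (1,-1): plan(tool(PSI,np.radians(20),f),W(-215,0,220),W(-215,0,82))
E
```

```text
rail end [-215.5   49.6   62. ]
rail end [-219.6  -51.9   62. ]
platen front [-39.  40. 124.]
platen front [-37.6 -41.2 124. ]
carrier [-116.8   -0.5  105. ]
t 0.35 tcp [256.4 569.8 222.5] stand [-503.9  486.6  222.5] F [0.2 0.4 0.1] (stand [0.2 0.4]) w 88.0
[[-0.   0.4  0.9]
 [-0.   0.9 -0.4]
 [-1.  -0.  -0. ]]
t 0.35 tcp [256.4 569.8 222.5] stand [-503.9  486.6  222.5] F [0.2 0.4 0.1] (stand [0.2 0.4]) w 88.0
turn [-15.8 -19.9   2.8] 25.5
shift after turn [ 101.1 -486.6  270.6] 565.9
shift after turn [129.7   0.  -47.2] 138.0
t 0.35 tcp [256.4 569.8 222.5] stand [-503.9  486.6  222.5] F [0.2 0.4 0.1] (stand [0.2 0.4]) w 88.0
turn [161.8   4.   28.5] 164.3
shift after turn [ 101.1  486.6 -270.6] 565.9
shift after turn [129.7   0.   47.2] 138.0
```

{"method": "carry_out", "body": {
  "commands": [
    [0,0,0,-5.3,-6.6,0.9],
    [0,0,0,-5.3,-6.6,0.9],
    [0,0,0,-5.3,-6.6,0.9],
    [0.01,-0.049,0.027,0,0,0],
    [0.01,-0.049,0.027,0,0,0],
    [0.01,-0.049,0.027,0,0,0],
    [0.01,-0.049,0.027,0,0,0],
    [0.01,-0.049,0.027,0,0,0]
  ],
  "grip": 1.0
}}

```text
t: 1.35
ee_pos: [368.2, 306.2, 223.7]
orientation: [0.076, 1.209, -0.109]
ft_force: [0.9, -0.1, 0.7]
width: 11.2
```

{"method": "carry_out", "body": {
  "commands": [
    [0.01,-0.049,0.027,0,0,0],
    [0.01,-0.049,0.027,0,0,0],
    [0.01,-0.049,0.027,0,0,0],
    [0.01,-0.049,0.027,0,0,0]
  ]
}}

```text
t: 1.85
ee_pos: [460.5, 91.2, 226.1]
orientation: [0.076, 1.204, -0.106]
ft_force: [0.5, 0.5, 0.1]
width: 0.5
```

```bash
python3 -c "
from h import *
plan(tool(PSI,np.radians(20)),W(-215,0,220),W(-215,0,82))"
```

```text
t 1.85 tcp [460.5  91.2 226.1] stand [-232.8   42.5  226.1] F [0.5 0.5 0.1] (stand [0.4 0.6]) w 0.5
turn [ 1.1  0.9 -0.6] 1.5
shift after turn [ 11.8 -42.5  14.6] 46.4
shift after turn [129.7   0.  -47.2] 138.0
```

{"method": "carry_out", "body": {
  "commands": [
    [0.012,-0.044,0.015,1.1,0.9,-0.6],
    [0.044,0,-0.016,0,0,0],
    [0.044,0,-0.016,0,0,0],
    [0.044,0,-0.016,0,0,0],
    [0,0,0,0,0,0]
  ]
}}

```text
t: 2.48
ee_pos: [478.7, 39.0, 79.3]
orientation: [0.096, 1.212, -0.134]
ft_force: [-0.9, -0.4, 0.5]
width: 0.5
```

```bash
python3 -c "
from h import *
plan(tool(PSI,np.radians(20)),W(-190,0,82),W(-100,0,82),W(-75,0,82))
d=cam('side'); cv2.imwrite('pics/push0.png',cv2.resize(d['img'][100:270,180:400],None,fx=3.6,fy=3.5,interpolation=cv2.INTER_CUBIC))"
```

```text
t 2.48 tcp [478.7  39.   79.3] stand [-207.2   -6.6   79.3] F [-0.9 -0.4  0.5] (stand [-0.9 -0.5]) w 0.5
turn [-0.6  0.4  0.1] 0.7
shift after turn [ 3.4  6.6 17.1] 18.7
shift after turn [30.8 -0.  84.6] 90.0
shift after turn [ 8.6  0.  23.5] 25.0
```

View pics/push0.png

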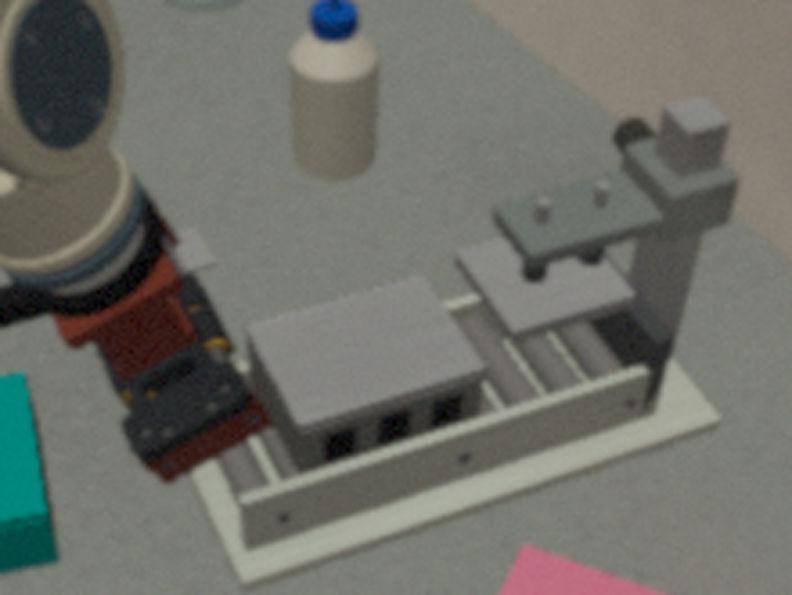

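The closed fingers are behind the carrier at crop (200,440), and the path is clear. I'll push now.

{"method": "carry_out", "body": {
  "commands": [
    [0.002,0.0066,0.006,0,0,0],
    [0.002,0,0.005,0,0,0],
    [0.002,0,0.005,0,0,0],
    [0.0025,0,0.0075,0,0,0],
    [0.0025,0,0.0075,0,0,0],
    [0.0025,0,0.0075,0,0,0],
    [0.0025,0,0.0075,0,0,0],
    [0.0025,0,0.0075,0,0,0]
  ]
}}

```text
t: 3.52
ee_pos: [544.0, 37.5, 90.2]
orientation: [0.098, 1.198, -0.132]
ft_force: [-1.2, 0.1, -1.2]
width: 0.9
```

```bash
python3 -c "
from h import *
plan(tool(PSI,np.radians(20)),W(-100,0,82),W(-75,0,82))"
```

```text
t 3.52 tcp [544.   37.5  90.2] stand [-142.4    1.4   90.2] F [-1.2  0.1 -1.2] (stand [-1.2 -0. ]) w 0.9
turn [-0.6  1.2 -0.1] 1.4
shift after turn [22.2 -1.4 37.1] 43.2
shift after turn [ 8.6  0.  23.5] 25.0
```

{"method": "carry_out", "body": {
  "commands": [
    [0.005,0,0.006,0,0.5,0],
    [0.005,0,0.006,0,0.5,0],
    [0.004,0,0.006,0,0,0],
    [0.004,0,0.006,0,0,0]
  ]
}}

```text
t: 4.03
ee_pos: [575.2, 32.7, 81.7]
orientation: [0.1, 1.215, -0.131]
ft_force: [-1.7, 0.3, 1.3]
width: 0.6
```

```bash
python3 -c "
from h import *
plan(tool(PSI,np.radians(20)),W(-75,0,85))"
```

```text
t 4.03 tcp [575.2  32.7  81.7] stand [-110.9    1.2   81.7] F [-1.7  0.3  1.3] (stand [-1.8  0. ]) w 0.6
turn [-0.7  0.2 -0.1] 0.7
shift after turn [ 9.2 -1.2 34.8] 36.0
```

{"method": "carry_out", "body": {
  "commands": [
    [0.001,0,0.005,0,0,0],
    [0.001,0,0.004,0,0,0],
    [0.001,0,0.004,0,0,0],
    [0.001,0,0.003,0,0,0],
    [0.001,0,0.003,0,0,0]
  ]
}}

```text
t: 4.65
ee_pos: [595.1, 29.5, 83.0]
orientation: [0.099, 1.217, -0.131]
ft_force: [-1.4, -0.2, -0.8]
width: 0.8
```

```bash
python3 -c "
from h import *
plan(tool(PSI,np.radians(20)),W(-75,0,85))"
```

```text
t 4.65 tcp [595.1  29.5  83. ] stand [-90.7   0.8  83. ] F [-1.4 -0.2 -0.8] (stand [-1.4 -0.4]) w 0.8
turn [-0.6  0.1 -0.1] 0.7
shift after turn [ 3.5 -0.8 15.4] 15.8
```

{"method": "carry_out", "body": {
  "commands": [
    [0.001,0,0.004,0,0,0],
    [0.001,0,0.003,0,0,0],
    [0.001,0,0.003,0,0,0]
  ]
}}

```text
t: 5.03
ee_pos: [606.0, 27.7, 83.7]
orientation: [0.099, 1.217, -0.131]
ft_force: [-1.2, 0.8, -0.2]
width: 0.6
```

{"method": "carry_out", "body": {
  "commands": [
    [0.001,0,0.002,0,0,0],
    [0.001,0,0.002,0,0,0]
  ]
}}

```text
t: 5.28
ee_pos: [611.0, 27.0, 83.4]
orientation: [0.099, 1.216, -0.131]
ft_force: [-2.1, 0.8, 0.8]
width: 0.7
```

```bash
python3 -c "
from h import *
plan(tool(PSI,np.radians(20)),W(-75,0,85))"
```

```text
t 5.28 tcp [611.   27.   83.4] stand [-74.5   0.7  83.4] F [-2.1  0.8  0.8] (stand [-2.2  0.5]) w 0.7
turn [-0.6  0.1 -0.1] 0.7
shift after turn [-1.7 -0.7  0.1] 1.8
```

Nearly home, so I'll go in small steps until the stop pushes back.

{"method": "carry_out", "body": {
  "commands": [
    [0.0007,0,0.002,0,0,0],
    [0.0007,0,0.002,0,0,0]
  ]
}}

```text
t: 5.52
ee_pos: [613.3, 26.4, 82.9]
orientation: [0.099, 1.22, -0.132]
ft_force: [-13.5, 4.0, 10.2]
width: -0.1
```

{"method": "carry_out", "body": {
  "commands": [
    [0.0007,0,0.002,0,0,0],
    [0.0007,0,0.002,0,0,0]
  ]
}}

```text
t: 5.78
ee_pos: [613.1, 26.1, 81.8]
orientation: [0.098, 1.228, -0.133]
ft_force: [-9.2, 3.5, 8.4]
width: 0.1
```

{"method": "carry_out", "body": {
  "commands": [
    [0.0007,0,0.002,0,0,0]
  ]
}}

```text
t: 5.9
ee_pos: [613.1, 25.9, 81.4]
orientation: [0.098, 1.232, -0.134]
ft_force: [-10.0, 3.3, 7.6]
width: 0.8
```

The carrier stopped at stand x = -72 for the TCP with about 10 N back, so it is against the stop. Next I'll back off, rise and head for the gauge, whose handle centre is about (470.5,-312) at heading -15°.

{"method": "carry_out", "body": {
  "commands": [
    [-0.005,0,-0.014,0,0,0],
    [-0.005,0,-0.02,0,0,0],
    [-0.04,0,-0.025,0,0,0],
    [-0.055,0,0.0,0,0,0],
    [-0.03,0,0.0,0,0,0]
  ]
}}

```text
t: 6.52
ee_pos: [508.7, 41.6, 189.2]
orientation: [0.098, 1.235, -0.134]
ft_force: [0.4, 0.8, -0.2]
width: 0.5
```

```bash
python3 -c "
from h import *
plan(tool(np.radians(-15)),[470.5,-312,130],[470.5,-312,4])
d=cam('side'); cv2.imwrite('pics/home.png',cv2.resize(d['img'][110:270,215:395],None,fx=4.4,fy=3.7,interpolation=cv2.INTER_CUBIC))"
```

```text
t 6.53 tcp [508.7  41.6 189.2] stand [-177.9    0.3  189.2] F [ 0.4  0.8 -0.2] (stand [0.3 0.9]) w 0.5
turn [ 6.  19.1 -1.1] 20.0
shift after turn [  59.2 -351.4   54.6] 360.5
shift after turn [126.   0.   0.] 126.0
```

View pics/home.png

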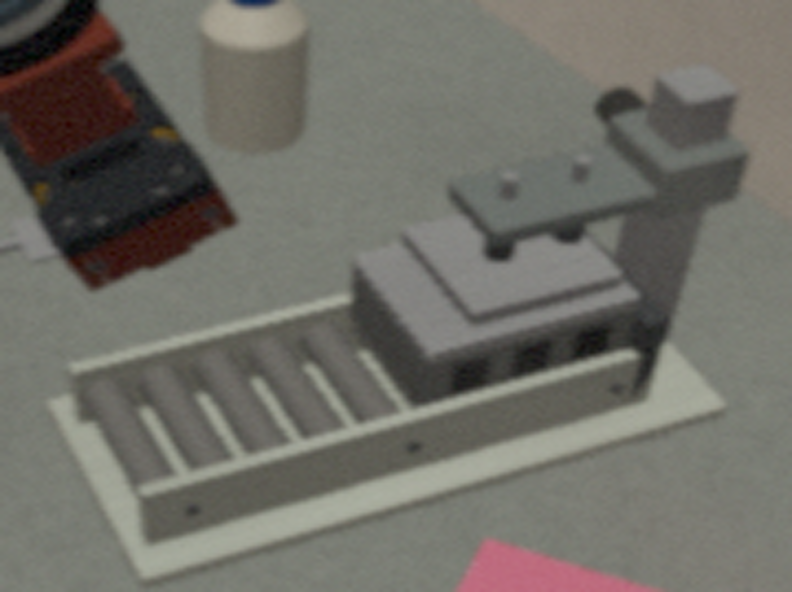

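The carrier is home under the platen: its end face is at the stop at crop (650,330), and the gap at the platen edge is visible at (470,315).

{"method": "carry_out", "body": {
  "commands": [
    [0,0,0,3,9.5,-0.5],
    [0,0,0,3,9.5,-0.5],
    [0,-0.05,0.008,0,0,0],
    [0,-0.05,0.008,0,0,0],
    [0,-0.05,0.008,0,0,0],
    [0,-0.05,0.008,0,0,0],
    [0,-0.05,0.008,0,0,0],
    [0,-0.04,0.008,0,0,0]
  ],
  "grip": 0.0
}}

```text
t: 7.58
ee_pos: [478.7, -257.8, 188.9]
orientation: [0.204, 1.561, -0.203]
ft_force: [0.0, 0.3, 0.3]
width: 76.7
```

```bash
python3 -c "
from h import *
plan(tool(np.radians(-15)),[470.5,-312,80],[470.5,-312,4])"
```

```text
t 7.58 tcp [ 478.7 -257.8  188.9] stand [-164.4 -300.3  188.9] F [0.  0.3 0.3] (stand [-0.   0.3]) w 76.7
turn [ 0.1  0.  -0.1] 0.1
shift after turn [108.9 -54.4   6.1] 121.9
shift after turn [76.  0.  0.] 76.0
```

{"method": "carry_out", "body": {
  "commands": [
    [0.03,-0.05,0.006,0,0,0],
    [0.05,0,0,0,0,0],
    [0.025,0,0,0,0,0],
    [0,0,0,0,0,0]
  ]
}}

```text
t: 8.07
ee_pos: [470.6, -314.2, 79.7]
orientation: [0.206, 1.557, -0.211]
ft_force: [-0.6, -0.3, -0.1]
width: 87.8
```

```bash
python3 -c "
from h import *
plan(tool(np.radians(-15)),[470.5,-312,40],[470.5,-312,4])
d=cam('side'); cv2.imwrite('pics/g0.png',cv2.resize(d['img'][290:410,270:430],None,fx=5,fy=5,interpolation=cv2.INTER_CUBIC))"
```

```text
t 8.07 tcp [ 470.6 -314.2   79.7] stand [-164.2 -357.2   79.7] F [-0.6 -0.3 -0.1] (stand [-0.5 -0.3]) w 87.8
turn [-0.2  0.2  0.2] 0.4
shift after turn [39.7  2.1 -0.7] 39.7
shift after turn [36.  0.  0.] 36.0
```

View pics/g0.png

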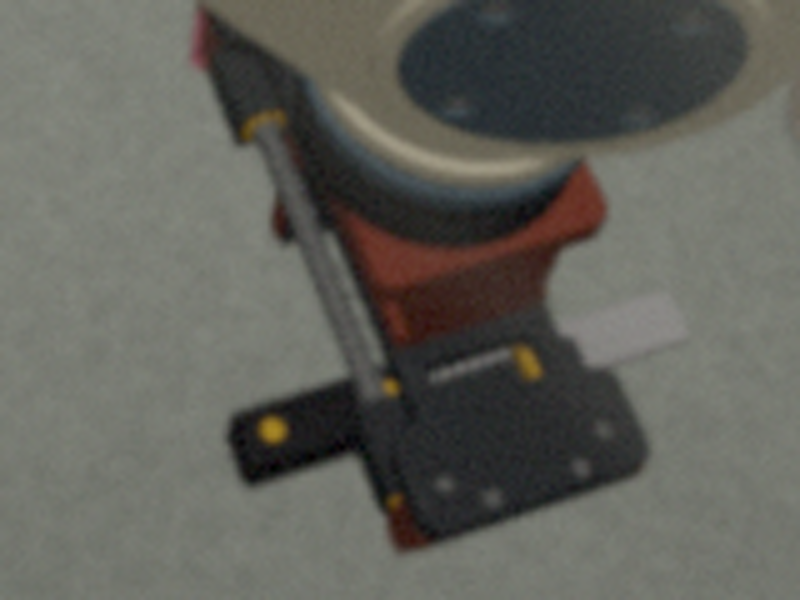

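The gripper is straddling the handle in line with it: rear rivet at crop (272,430), blade at (630,330). I'll descend.

{"method": "carry_out", "body": {
  "commands": [
    [0.03,0.002,-0.0007,0,0,0],
    [0.02,0,0,0,0,0],
    [0.012,0,0,0,0,0],
    [0.003,0,0,0,0,0],
    [0,0,0,0,0,0]
  ]
}}

```text
t: 8.75
ee_pos: [475.8, -314.5, 20.0]
orientation: [0.199, 1.547, -0.214]
ft_force: [-0.7, 0.8, 0.1]
width: 88.2
```

```bash
python3 -c "
from h import *
plan(tool(np.radians(-15)),[470.5,-312,4])"
```

```text
t 8.75 tcp [ 475.8 -314.5   20. ] stand [-159.  -356.7   20. ] F [-0.7  0.8  0.1] (stand [-0.8  0.6]) w 88.2
turn [-0.1  0.9  0.4] 1.0
shift after turn [16.   1.  -5.8] 17.0
```

{"method": "carry_out", "body": {
  "commands": [
    [0.006,0.001,-0.004,-0.1,0.8,0.4],
    [0.006,0,-0.002,0,0,0],
    [0.005,0,0,0,0,0],
    [0,0,0,0,0,0]
  ]
}}

```text
t: 9.25
ee_pos: [470.7, -312.4, 3.1]
orientation: [0.205, 1.559, -0.207]
ft_force: [-0.5, -0.3, -0.1]
width: 87.8
```

```bash
python3 -c "
from h import *
plan(tool(np.radians(-15)),[470.5,-312,4])"
```

```text
t 9.25 tcp [ 470.7 -312.4    3.1] stand [-164.4 -355.4    3.1] F [-0.5 -0.3 -0.1] (stand [-0.4 -0.4]) w 87.8
turn [-0.   0.1  0. ] 0.1
shift after turn [-0.9  0.3 -0.3] 1.0
```

{"method": "carry_out", "body": {
  "commands": [
    [0,0,0,0,0,0],
    [0,0,0,0,0,0],
    [0,0,0,0,0,0],
    [0,0,0,0,0,0],
    [0,0,0,0,0,0],
    [0,0,0,0,0,0],
    [0,0,0,0,0,0],
    [0,0,0,0,0,0]
  ],
  "grip": 1.0
}}

```text
t: 10.25
ee_pos: [470.9, -312.5, 3.4]
orientation: [0.205, 1.558, -0.207]
ft_force: [0.7, 0.5, -0.1]
width: 21.6
```

```bash
python3 -c "
from h import *
plan(tool(np.radians(-15)),[470.5,-312,4])
print(np.degrees(Ro.from_matrix(state()[1]).as_euler('ZYX')))"
```

```text
t 10.25 tcp [ 470.9 -312.5    3.4] stand [-164.2 -355.6    3.4] F [ 0.7  0.5 -0.1] (stand [0.7 0.6]) w 21.6
turn [-0.   0.2  0.1] 0.2
shift after turn [-0.6  0.4 -0.5] 0.9
t 10.25 tcp [ 470.9 -312.5    3.4] stand [-164.2 -355.6    3.4] F [ 0.7  0.5 -0.1] (stand [0.7 0.6]) w 21.6
[-32.51389206  89.82370668 -17.4857563 ]
```

Gripped: the opening is 21.6 mm on a 22 mm handle, with the TCP 3.4 mm above the gauge's underside. I'll lift and turn.

{"method": "carry_out", "body": {
  "commands": [
    [-0.01,0,0,0,0,0],
    [-0.03,0,0,0,0,0],
    [-0.05,0,0,0,0,0],
    [-0.04,0,0,0,0,0],
    [-0.02,0,0,0,0,0],
    [0,0,0,0,0,0]
  ]
}}

```text
t: 11.0
ee_pos: [469.9, -311.8, 159.9]
orientation: [0.205, 1.559, -0.206]
ft_force: [0.4, -0.7, -0.4]
width: 21.9
```

```bash
python3 -c "
from h import *
plan(tool(PSI),W(-265,0,170),W(-265,0,125),W(-215,0,112))"
```

```text
t 11.00 tcp [ 469.9 -311.8  159.9] stand [-165.3 -355.   159.9] F [ 0.4 -0.7 -0.4] (stand [ 0.5 -0.7]) w 21.9
turn [-6.7  0.1  0. ] 6.7
shift after turn [-10.1 355.  -99.7] 368.9
shift after turn [45.  0.  0.] 45.0
shift after turn [13.  0. 50.] 51.7
```

{"method": "carry_out", "body": {
  "commands": [
    [0,0,-0.025,-6.7,0,0],
    [0,0.02,-0.035,0,0,0],
    [0,0.04,-0.02,0,0,0],
    [0,0.05,-0.01,0,0,0],
    [0,0.05,0,0,0,0],
    [0,0.05,0,0,0,0],
    [0,0.04,0,0,0,0],
    [0,0.02,0,0,0,0]
  ]
}}

```text
t: 12.0
ee_pos: [412.7, -20.8, 153.5]
orientation: [0.115, 1.575, -0.114]
ft_force: [-0.0, -0.0, -1.5]
width: 21.6
```

```bash
python3 -c "
from h import *
plan(tool(PSI),W(-265,0,125),W(-215,0,112))"
```

```text
t 12.00 tcp [412.7 -20.8 153.5] stand [-263.9  -75.3  153.5] F [-0.  -0.  -1.5] (stand [-0. -0.]) w 21.6
turn [-0.1 -0.4 -0. ] 0.4
shift after turn [28.5 75.3 -1.1] 80.6
shift after turn [13.  0. 50.] 51.7
```

{"method": "carry_out", "body": {
  "commands": [
    [0,0.03,0,0,-0.4,0],
    [0.01,0.03,0,0,0,0],
    [0.01,0.015,0,0,0,0],
    [0,0,0,0,0,0]
  ]
}}

```text
t: 12.5
ee_pos: [421.2, 56.7, 130.0]
orientation: [0.112, 1.573, -0.112]
ft_force: [0.5, 0.2, -1.3]
width: 22.0
```

```bash
cat > look.py <<'E'
from h import *
import sys
n=sys.argv[1]
plan(tool(PSI),W(-265,0,125),W(-215,0,112))
d=cam('top'); s=cam('side')
a=cv2.resize(d['img'][135:285,215:305],None,fx=4,fy=4,interpolation=cv2.INTER_CUBIC)
b=cv2.resize(s['img'][150:260,225:365],None,fx=3.1,fy=3.1,interpolation=cv2.INTER_CUBIC)
o=np.zeros((600,360+434,3),np.uint8);o[:,:360]=a;o[:b.shape[0],360:]=b;cv2.imwrite(f'pics/{n}.png',o)
E
python3 look.py held
```

```text
t 12.50 tcp [421.2  56.7 130. ] stand [-266.7    2.7  130. ] F [ 0.5  0.2 -1.3] (stand [0.4 0.3]) w 22.0
turn [ 0.1 -0.3  0.1] 0.3
shift after turn [ 5.  -2.7  1.7] 5.9
shift after turn [13.  0. 50.] 51.7
```

View pics/held.png

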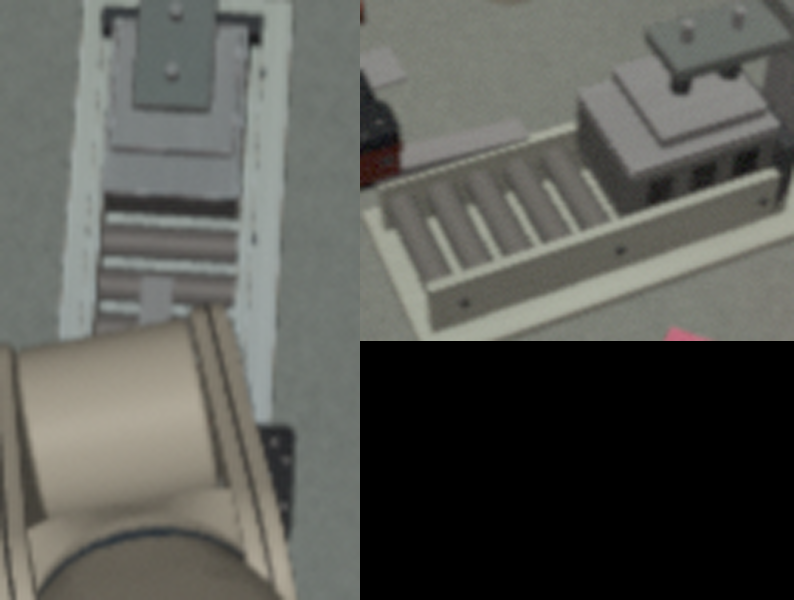

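The gauge is held in line with the track. The tip is at top crop (157,278), midway between the rails, and at side crop (525,130). I'll check the tip against expectation.

```bash
python3 - <<'E'
from h import *
d=cam('top'); s=cam('side')
R=tool(PSI); p,R0=state()
c=lambda p:(np.array(p,float)+.5)/4-.5+[215,135]
print('top tip/side corners onz129.6',[S(q).round(1) for q in onz(d,c([(143,278),(172,278),(157.5,278)]),129.6)])
print('platen L/R front corners',[S(q).round(1) for q in onz(d,c([(109,148),(234,156)]),124)])
print('carrier rear top corners',[S(q).round(1) for q in onz(d,c([(104,193),(240,200)]),105)])
# expected
tip=p+R0[:,2]*145; tip[2]-=3.4
for w in (10,-10):
  q=tip+V*w+[0,0,3]; print('expected',S(q).round(1),'top px',((proj(d,q)-[215,135]+.5)*4-.5).round(0),'side crop',((proj(s,q)-[225,150]+.5)*3.1-.5+[360,0]).round(0))
E
```

```text
t 12.70 tcp [422.1  55.7 131.3] stand [-265.6    1.7  131.3] F [-0.5  0.  -0.8] (stand [-0.5 -0.1]) w 22.0
top tip/side corners onz129.6 [array([-124.5,   12.3,  129.6]), array([-123.5,   -6.1,  129.6]), array([-124. ,    3.1,  129.6])]
platen L/R front corners [array([-38.3,  40.1, 124. ]), array([-39.3, -41. , 124. ])]
carrier rear top corners [array([-63.5,  42.7, 105. ]), array([-63.3, -46.3, 105. ])]
expected [-120.6   11.7  130.5] top px [[144. 272.]] side crop [[520. 115.]]
expected [-120.6   -8.3  130.5] top px [[176. 273.]] side crop [[532. 134.]]
```

Everything seen from above is consistently about 3.5 mm short along the track, which is harmless because force decides there. The tip is about 3 mm left of the middle, so I'll correct that and approach.

{"method": "carry_out", "body": {
  "commands": [
    [0.008,-0.002,0.01,0,-0.2,0],
    [0.005,-0.001,0.015,0,0,0],
    [0.002,0,0.015,0,0,0],
    [0,0,0,0,0,0]
  ]
}}

```text
t: 13.2
ee_pos: [465.6, 44.5, 115.8]
orientation: [0.116, 1.564, -0.116]
ft_force: [-0.1, -0.0, -1.6]
width: 21.6
```

```bash
python3 -c "
from h import *
plan(tool(PSI),W(-215,-1.5,112),W(-190,-1.5,110))"
```

```text
t 13.20 tcp [465.6  44.5 115.8] stand [-221.    -3.   115.8] F [-0.1 -0.  -1.6] (stand [-0.1 -0. ]) w 21.6
turn [-0.2  0.2 -0. ] 0.3
shift after turn [3.8 1.5 6. ] 7.3
shift after turn [ 2.  0. 25.] 25.1
```

{"method": "carry_out", "body": {
  "commands": [
    [0.002,0.001,0.008,-0.2,0.2,0],
    [0.001,0,0.01,0,0,0],
    [0.001,0,0.008,0,0,0],
    [0,0,0,0,0,0]
  ]
}}

```text
t: 13.7
ee_pos: [493.1, 41.7, 111.5]
orientation: [0.113, 1.568, -0.113]
ft_force: [-0.7, 0.1, -1.4]
width: 22.0
```

```bash
sed -i 's/^plan.*/plan(tool(PSI),W(-190,-1.5,109))/' look.py; python3 look.py near
```

```text
t 13.70 tcp [493.1  41.7 111.5] stand [-193.3   -1.8  111.5] F [-0.7  0.1 -1.4] (stand [-0.7  0. ]) w 22.0
turn [ 0.1 -0.  -0. ] 0.1
shift after turn [2.5 0.3 3.3] 4.2
```

View pics/near.png

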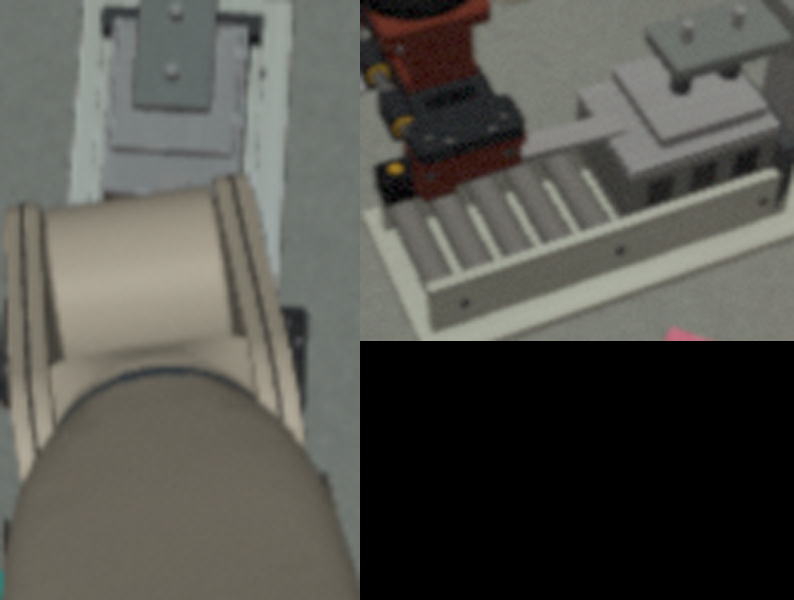

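The tip is over the carrier's rear edge at side crop (625,125), just short of the platen. I'll touch down gently to find the plate's height.

{"method": "carry_out", "body": {
  "commands": [
    [0.001,0,0,0,0,0],
    [0,0,0,0,0,0]
  ]
}}

```text
t: 14.05
ee_pos: [491.6, 41.8, 110.4]
orientation: [0.113, 1.57, -0.113]
ft_force: [-0.5, -0.7, -0.4]
width: 22.3
```

{"method": "carry_out", "body": {
  "commands": [
    [0.001,0,0,0,0,0],
    [0,0,0,0,0,0]
  ]
}}

```text
t: 14.3
ee_pos: [491.4, 41.8, 109.4]
orientation: [0.113, 1.57, -0.113]
ft_force: [0.2, -1.0, -0.7]
width: 21.6
```

{"method": "carry_out", "body": {
  "commands": [
    [0.0005,0,0,0,0,0],
    [0,0,0,0,0,0]
  ]
}}

```text
t: 14.55
ee_pos: [491.4, 41.8, 109.0]
orientation: [0.113, 1.57, -0.113]
ft_force: [0.2, -0.4, -0.9]
width: 22.0
```

{"method": "carry_out", "body": {
  "commands": [
    [0.0006,0,0,0,0,0],
    [0,0,0,0,0,0]
  ]
}}

```text
t: 14.8
ee_pos: [491.5, 41.8, 108.5]
orientation: [0.113, 1.569, -0.113]
ft_force: [-1.4, 0.1, 1.0]
width: 21.6
```

{"method": "carry_out", "body": {
  "commands": [
    [0.0006,0,0,0,0,0],
    [0,0,0,0,0,0]
  ]
}}

```text
t: 15.05
ee_pos: [491.6, 41.9, 108.1]
orientation: [0.113, 1.569, -0.113]
ft_force: [-1.2, 0.3, 1.2]
width: 21.9
```

{"method": "carry_out", "body": {
  "commands": [
    [0.0006,0,0,0,0,0],
    [0,0,0,0,0,0]
  ]
}}

```text
t: 15.3
ee_pos: [491.6, 41.9, 107.5]
orientation: [0.113, 1.569, -0.113]
ft_force: [-1.2, 1.1, 1.2]
width: 21.6
```

Contact came at TCP z ≈ 108.6, as expected for a level blade on a 105 mm plate. I'll ease up slightly and slide in.

{"method": "carry_out", "body": {
  "commands": [
    [-0.0008,0,0,0,0,0],
    [0,0,0.003,0,0,0],
    [0,0,0.004,0,0,0],
    [0,0,0.004,0,0,0],
    [0,0,0,0,0,0]
  ]
}}

```text
t: 15.92
ee_pos: [503.6, 40.1, 108.1]
orientation: [0.113, 1.569, -0.113]
ft_force: [1.1, 0.1, -0.3]
width: 21.8
```

```bash
python3 -c "
from h import *
plan(tool(PSI),W(-170,-1.5,108.5))"
```

```text
t 15.93 tcp [503.6  40.1 108.1] stand [-182.8   -1.9  108.1] F [ 1.1  0.1 -0.3] (stand [1.  0.3]) w 21.8
turn [ 0.1 -0.1  0. ] 0.1
shift after turn [-0.4  0.4 12.8] 12.8
```

{"method": "carry_out", "body": {
  "commands": [
    [-0.0004,0,0.003,0,0,0],
    [0,0,0.004,0,0,0],
    [0,0,0.004,0,0,0],
    [0,0,0.003,0,0,0]
  ]
}}

```text
t: 16.42
ee_pos: [518.0, 38.0, 108.3]
orientation: [0.113, 1.57, -0.113]
ft_force: [-0.5, 0.5, -0.9]
width: 21.9
```

{"method": "carry_out", "body": {
  "commands": [
    [0,0,0.003,0,0,0],
    [0,0,0.003,0,0,0],
    [0,0,0.002,0,0,0]
  ]
}}

```text
t: 16.8
ee_pos: [526.5, 36.7, 108.2]
orientation: [0.113, 1.57, -0.113]
ft_force: [-1.1, -0.1, -0.7]
width: 21.6
```

```bash
python3 -c "
from h import *
plan(tool(PSI),W(-150,-1.5,108.5))"
```

```text
t 16.80 tcp [526.5  36.7 108.2] stand [-159.6   -1.9  108.2] F [-1.1 -0.1 -0.7] (stand [-1.  -0.2]) w 21.6
turn [ 0.1 -0.1  0. ] 0.1
shift after turn [-0.3  0.4  9.6] 9.6
```

{"method": "carry_out", "body": {
  "commands": [
    [-0.0002,0.0003,0.003,0,0,0],
    [0,0,0.003,0,0,0],
    [0,0,0.002,0,0,0]
  ]
}}

```text
t: 17.18
ee_pos: [535.0, 35.8, 108.4]
orientation: [0.113, 1.57, -0.113]
ft_force: [-0.3, -0.1, -1.7]
width: 21.9
```

{"method": "carry_out", "body": {
  "commands": [
    [0,0,0.003,0,0,0],
    [0,0,0.002,0,0,0]
  ]
}}

```text
t: 17.42
ee_pos: [540.3, 35.1, 108.4]
orientation: [0.113, 1.57, -0.113]
ft_force: [-0.5, -0.4, -0.8]
width: 21.6
```

{"method": "carry_out", "body": {
  "commands": [
    [0,0,0.003,0,0,0],
    [0,0,0.002,0,0,0]
  ]
}}

```text
t: 17.68
ee_pos: [545.5, 34.3, 108.4]
orientation: [0.113, 1.57, -0.113]
ft_force: [-0.4, 0.2, -1.9]
width: 22.1
```

```bash
python3 -c "
from h import *
plan(tool(PSI),W(-135,-1.5,108.5))"
```

```text
t 17.68 tcp [545.5  34.3 108.4] stand [-140.4   -1.6  108.4] F [-0.4  0.2 -1.9] (stand [-0.4  0.1]) w 22.1
turn [ 0.1 -0.1  0. ] 0.1
shift after turn [-0.1  0.1  5.4] 5.4
```

{"method": "carry_out", "body": {
  "commands": [
    [0,0,0.002,0,0,0],
    [0,0,0.002,0,0,0]
  ]
}}

```text
t: 17.92
ee_pos: [549.7, 33.7, 108.3]
orientation: [0.113, 1.57, -0.113]
ft_force: [-0.8, 0.8, 0.3]
width: 21.9
```

{"method": "carry_out", "body": {
  "commands": [
    [0,0,0.002,0,0,0],
    [0,0,0.002,0,0,0]
  ]
}}

```text
t: 18.18
ee_pos: [551.3, 33.3, 108.1]
orientation: [0.113, 1.575, -0.113]
ft_force: [-8.2, 1.8, 5.6]
width: 21.9
```

{"method": "carry_out", "body": {
  "commands": [
    [0,0,0.002,0,0,0],
    [0,0,0.002,0,0,0]
  ]
}}

```text
t: 18.42
ee_pos: [551.3, 33.3, 107.8]
orientation: [0.113, 1.584, -0.113]
ft_force: [-7.3, 2.3, 7.2]
width: 21.7
```

```bash
sed -i 's/^plan.*/plan(tool(PSI),W(-120,-1.5,108.5))/' look.py; python3 look.py in1
```

```text
t 18.43 tcp [551.3  33.3 107.8] stand [-134.5   -1.8  107.8] F [-7.3  2.3  7.2] (stand [-7.6  1.2]) w 21.7
turn [ 0.1 -0.9  0.1] 0.9
shift after turn [-0.7  0.3 14.5] 14.5
```

View pics/in1.png

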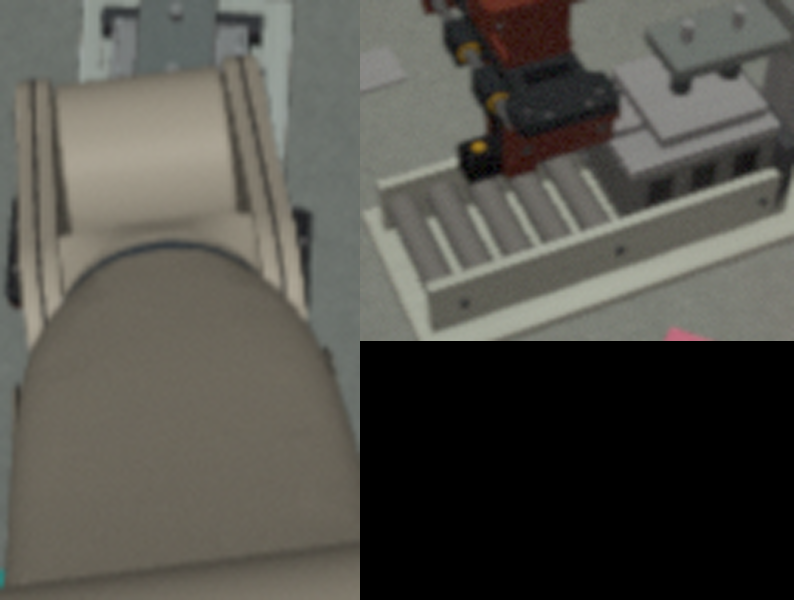

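The drag came up at TCP stand x ≈ -134.5, about 46 mm into the gap, with the platen not visibly moved. The tool pitched 0.9° though, and the carrier is pushing up by about 8 N, so part of this is nose-down scraping. I'll back off a little and level the tool.

{"method": "carry_out", "body": {
  "commands": [
    [-0.0003,0,-0.003,0,-0.4,0],
    [-0.0003,0,-0.002,0,-0.4,0],
    [0,0,0,0,0,0]
  ]
}}

```text
t: 18.9
ee_pos: [546.5, 33.9, 108.0]
orientation: [0.112, 1.568, -0.114]
ft_force: [-0.4, -0.2, -1.9]
width: 21.7
```

```bash
python3 -c "
from h import *
plan(tool(PSI),W(-134,-1.5,108.5)); print(ctrl.get_obs()['moment'].round(2))"
```

```text
t 18.90 tcp [546.5  33.9 108. ] stand [-139.4   -1.8  108. ] F [-0.4 -0.2 -1.9] (stand [-0.4 -0.2]) w 21.7
turn [ 0.1 -0.   0.1] 0.1
shift after turn [-0.5  0.3  5.4] 5.5
[ 0.11  0.2  -0.02]
```

{"method": "carry_out", "body": {
  "commands": [
    [-0.0003,0.0002,0.0025,0,0,0],
    [0,0,0.0015,0,0,0]
  ]
}}

```text
t: 19.15
ee_pos: [549.6, 33.6, 107.9]
orientation: [0.112, 1.571, -0.114]
ft_force: [-2.8, 1.1, -1.9]
width: 22.0
```

{"method": "carry_out", "body": {
  "commands": [
    [0,0,0.0015,0,-0.1,0]
  ]
}}

```text
t: 19.27
ee_pos: [550.3, 33.4, 107.8]
orientation: [0.112, 1.571, -0.114]
ft_force: [-5.1, 0.1, 1.6]
width: 21.8
```

{"method": "carry_out", "body": {
  "commands": [
    [0,0,0.0015,0,-0.2,0]
  ]
}}

```text
t: 19.4
ee_pos: [550.3, 33.3, 107.6]
orientation: [0.111, 1.571, -0.114]
ft_force: [-8.2, 2.5, 3.6]
width: 21.8
```

```bash
python3 -c "
from h import *
plan(tool(PSI),W(-134,-1.5,108.5)); print(ctrl.get_obs()['moment'].round(2))"
```

```text
t 19.40 tcp [550.3  33.3 107.6] stand [-135.5   -1.8  107.6] F [-8.2  2.5  3.6] (stand [-8.4  1.3]) w 21.8
turn [ 0.1 -0.2  0.1] 0.2
shift after turn [-0.9  0.3  1.5] 1.8
[0.39 1.29 0.11]
```

{"method": "carry_out", "body": {
  "commands": [
    [-0.0006,0,0.0022,0,-0.2,0]
  ]
}}

```text
t: 19.52
ee_pos: [550.9, 33.2, 107.9]
orientation: [0.111, 1.571, -0.115]
ft_force: [-5.9, 1.3, -0.3]
width: 21.5
```

{"method": "carry_out", "body": {
  "commands": [
    [-0.0005,0,0.0025,0,-0.2,0]
  ]
}}

```text
t: 19.65
ee_pos: [551.5, 33.0, 108.0]
orientation: [0.111, 1.571, -0.115]
ft_force: [-7.5, 2.1, 0.2]
width: 21.7
```

```bash
python3 -c "
from h import *
plan(tool(PSI),W(-134,-1.5,108.5)); print(ctrl.get_obs()['moment'].round(2))"
```

```text
t 19.65 tcp [551.5  33.  108. ] stand [-134.4   -2.   108. ] F [-7.5  2.1  0.2] (stand [-7.7  1. ]) w 21.7
turn [ 0.1 -0.2  0.2] 0.3
shift after turn [-0.5  0.5  0.4] 0.8
[0.37 1.35 0.04]
```

The blade is now sliding with about 7.5 N of drag. Vertical force is balanced at about 0, the tool is level, and the estimated lift is no more than 0.2 mm. One more small push, then I'll watch how it settles.

{"method": "carry_out", "body": {
  "commands": [
    [-0.0004,0.0003,0.0022,0,-0.2,0.1]
  ]
}}

```text
t: 19.77
ee_pos: [551.5, 33.1, 107.9]
orientation: [0.112, 1.572, -0.114]
ft_force: [-9.1, 0.6, 1.6]
width: 21.8
```

```bash
python3 - <<'E'
from h import *
for i in range(4):
    plan(tool(PSI),W(-134,-1.5,108.5)); s=cam('side')
print(ctrl.get_obs()['moment'].round(2))
b=cv2.resize(s['img'][130:230,270:370],None,fx=6,fy=6,interpolation=cv2.INTER_CUBIC); cv2.imwrite('pics/fin.png',b)
E
```

```text
t 19.77 tcp [551.5  33.1 107.9] stand [-134.4   -1.9  107.9] F [-9.1  0.6  1.6] (stand [-9.1 -0.7]) w 21.8
turn [ 0.1 -0.3  0.1] 0.3
shift after turn [-0.6  0.4  0.4] 0.8
t 19.82 tcp [551.5  33.1 107.9] stand [-134.4   -1.9  107.9] F [-8.1  1.   1.4] (stand [-8.2 -0.1]) w 21.8
turn [ 0.1 -0.3  0.1] 0.3
shift after turn [-0.6  0.4  0.4] 0.8
t 19.88 tcp [551.5  33.1 107.9] stand [-134.3   -1.9  107.9] F [-7.   1.7  2.4] (stand [-7.2  0.7]) w 21.7
turn [ 0.1 -0.2  0.1] 0.3
shift after turn [-0.6  0.4  0.3] 0.8
t 19.93 tcp [551.5  33.1 107.9] stand [-134.3   -1.9  107.9] F [-8.3  1.   1.8] (stand [-8.4 -0.2]) w 22.0
turn [ 0.1 -0.2  0.1] 0.3
shift after turn [-0.6  0.4  0.3] 0.8
[ 0.25  1.34 -0.03]
```

View pics/fin.png

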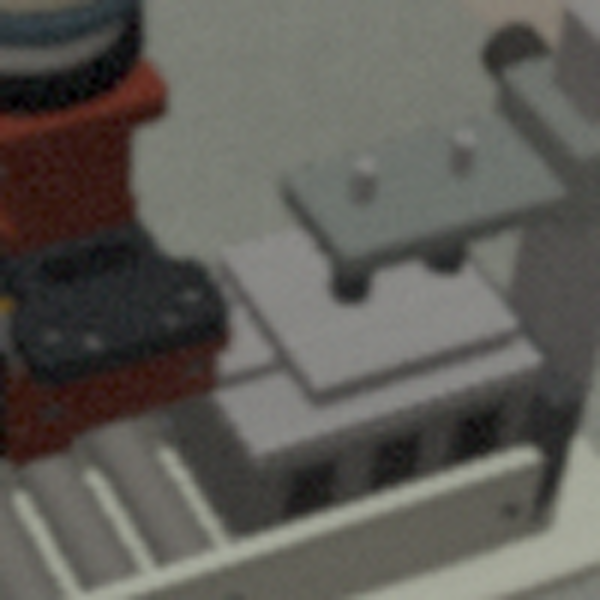

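The final crop shows the blade entering under the middle of the platen's front edge at (250,365). The platen is flat and the carrier is still home. Force and pose are steady over four readings (7 to 9 N of drag, no creep), so I'll hand in.

```bash
python3 -c "
from h import *
state(); ctrl.close_job()"
```

```text
t 19.98 tcp [551.5  33.1 107.9] stand [-134.3   -1.9  107.9] F [-8.1  1.4  2.4] (stand [-8.2  0.2]) w 21.4
the job is handed in; nothing more can be done
```

I pushed the carrier home, picked up the taper gauge by its handle, and slid the blade in until it dragged. I handed the job in at about 20 s, still holding the gauge there.

- **Carrier:** it stopped moving against the stop with about 10 N pushing back, and the pictures show its end face there.
- **Gauge:** it is about 46 mm into the gap, so the gap is about 6.7 mm. Drag was steady at 7 to 9 N along the track with no creep. The tool was within 0.3° of level and in line with the track, and about 2 mm from the track centre line.
- **Platen:** I estimate it lifted no more than about 0.2 mm, going by how far the blade slid after first contact. I did not measure the lift directly; the pictures only show the platen looking flat.

**What failed or disagreed:**
- **First insertion:** the first contact made the tool pitch 0.9° nose-down and press on the carrier with about 8 N. I backed off, levelled the tool and redid it.
- **Last reading:** it still shows about 2 to 3 N of upward load on the gauge, so a little of the drag is the blade pressing on the carrier.
- **Position offset:** points seen in the top view sat about 3.5 mm short along the track compared with my stand origin, so I relied on force rather than position there.

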